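Take the dipping basket off its drying stand and hold it level over the pot

TASK

Grip the small perforated steel basket at its balance point, the thicker sleeve on its handle just beyond the bowl, and lift it up off its drying stand so that the eye at the handle's end comes off the peg. Carry it to the open pot at the front right of the hob (not the one with its lid on) and finish still holding it there by that sleeve, level and still, with the bowl centred over the pot and its underside about 5 cm above the pot's rim, ready to be lowered in; the program ends while holding it. Do not knock or shift the pot, and leave the other things standing where they are.

Things in the scene. Friction and masses are not known exactly. Their poses are not given: they have to be found in the camera images.
- basket_balance (a point): balance point of the loose basket: middle of the handle's sleeve (50 mm along the handle, 18 wide, 14 high), where to grip; at the start 106 mm above the worktop with 90 mm free below. Handle 12 mm wide, 10 high. x runs along the handle from bowl to eye, z up out of the bowl
- basket_bowl (a point): centre of the underside of the basket's bowl, 105 mm from basket_balance along the handle (toward -x of the basket) and 31 mm below it; same axes
- basket_eye (a point): centre of the eye at the end of the basket's handle, 105 mm beyond basket_balance (toward +x of the basket), at the same height; hole 17 mm across, ring 10 mm thick; same axes. At the start it lies over the peg.
- basket: the dipping basket, 0.22 to 0.42 kg: shallow perforated round steel bowl (110 mm across, 38 high) with a straight handle that ends in an eye; 284 mm over all. It starts lying level on the stand. Origin and axes are those of basket_bowl
- stand: drying stand, fixed: a wooden plinth 270 x 85 x 14 mm with a round rest 72 mm across at 75 mm height, on which the bowl sits, and a post 28 mm thick with a shoulder at 101 mm height that carries the eye. Origin on the worktop in the middle of the plinth, below the basket's balance point; x toward the post.
- peg_tip (a point): tip of the thin peg (8 mm thick) that rises from the stand's post through the eye: 131 mm above the worktop, 30 mm above the shoulder. The eye must go up over it before the basket can move sideways.
- casserole: open steel pot without lid, front right on the hob, loose, 0.98 kg, 220 mm across, 108 mm high, two loop handles on opposite sides along its y axis (330 mm over all); origin in the centre of its underside, on the hob
- pot_rim (a point): centre of the pot's open mouth, level with its rim
- tea_box: bystander: small carton box 102 x 53 x 60 mm; origin under its centre
- tea_box2: bystander: small carton box 107 x 55 x 52 mm; origin under its centre
- jar: bystander: spice jar 42 mm across, 108 mm high; origin under its centre
- jar2: bystander: a second spice jar, 42 mm across, 108 mm high; origin under its centre
- salt: bystander: upright carton 46 x 67 x 143 mm; origin under its centre

How it is judged:
By the outcome, as a careful person would: the job done as asked, in the order asked, and still so for the second after the job is handed in, while the arm keeps its last pose, push and grip.
It also fails if it takes over 42 s, if anything falls off the work surface, if the arm or the gripper's body presses on something with over 40 N, if the wrist force passes 120 N, or if a joint passes its speed limit or range.

ROBOT

A 6-joint arm with a two-finger parallel gripper is mounted at the origin on a cart in front of the work surface, level with it; the furniture and walls round the work are solid. World frame = base frame: x ahead of the robot, y to its left, z up, the work surface at z = 0. Lengths are in mm, angles in rad, forces in N, time in s.
With the tool pointing down it reaches from about 350 to 875 mm from the base axis. Payload 4.2 kg.
Tool frame: the origin (TCP) lies midway between the tips of the shut fingers; the grasp point (between the pads) lies 19 mm behind it (tcp_to_grasp is the distance from the TCP to the grasp point, in mm); z points along the fingers, y is the line along which they close (so a half turn about z gives the same grasp; the last joint's range is limited). The gripper opens to 85 mm and grips with 20 to 120 N. Pads are 22 mm wide; open, the fingers measure 114 mm over their backs; the gripper's body (76 mm by 85 mm) begins 54 mm behind the grasp point. The pads swing forward as they close: fully open they stand 13 mm farther back than shut.
Start: joints at [-0.962, 0.385, 0.008, 0, -1.194, -0.259], TCP at [214.208, -587.123, 194.412] pointing down, gripper open.
Joint ranges: [-3.14, 3.14], [-1.21, 2.06], [-1.07, 1.41], [-3.16, 2.05], [-2.99, -0.16], [-3.1, 3.1]. Speed limits (rad/s): [2.79, 2.79, 3.14, 3.14, 3.14, 3.14].

INTERFACE

Orientations are given as a unit quaternion [x, y, z, w].
In Python, from bench import read_state, get_image, job_done, tcp_to_grasp gives the robot as it stands.
- The arm moves only by the tool jog_arm, never from a script. Its argument "plan" is a list of rows, each a list of 3 entries, a list of its own where there are three numbers: the finger opening in mm, from 0 to 85.4, then the shift along the tool's x, y, z as a fraction of full scale, then the turn, a rotation vector about the tool's x, y, z as a fraction of full scale. A call has 1 to 10 rows; each row is the pose to reach, as a shift and turn from the pose commanded when the call began, along the tool's axes at that moment; what a row does not reach only later rows make up. Full scale, the value 1, is 0.1 m for a shift and 60 degrees for a turn. A row lasts 1/8 s, in which the tool goes at most 62.5 mm and 10.7 degrees, less where a joint would pass 70% of its speed; a pose out of reach is approached as far as the arm can. A call with a number of a shift or a turn outside -1 to 1 is refused whole. A call with a gripper value outside its range is refused whole. The fingers move at their own pace and stop on an object; the grip force is fixed at half the most. Time passes only in rows, so rows that repeat a pose let the fingers close. It gives the time, the measured TCP pose, the force, the opening and the grip force at its end, in the units of the state.
- read_state(): the state, without advancing time (a new reading comes with each control period).
- get_image(name): name is "scene" or "side" or "wrist"; returns a dict with "img" (420x560x3 uint8, red, green, blue), "range_z" (420x560 float32, mm along the optical axis (not along the pixel's ray), 0 where there is no reading), "intrinsics" (3x3 intrinsics, pixels), "distortion" ([k1, k2, p1, p2, k3] as OpenCV has them; the pictures are not rectified), "extrinsics" (4x4, takes a point from camera to world coordinates); the wrist camera has in their place "tool_from_camera" (4x4, takes a point from camera to tool coordinates, whose origin is the TCP and whose axes are the flange's). Camera axes: x right, y down, z forward; pixel columns grow to the right and rows downward; lengths in mm; the calibration is good to about 2 mm. A picture is of the moment at which its call begins: read the wrist's pose just before it.
- job_done(): hands the job in; it is judged then, once.
The state is a dict: "clock": time; "joints": joint angles; "joint_vel": joint speeds; "joint_efforts": joint torques, N m; "position": TCP position; "ee_rot": TCP orientation; "contact_force": force on the tool from outside, world axes, zero at the start; "wrist_torque": the same for the moment, N m; "gripper_width": finger opening in mm; "grasp_force": force on a finger pad.
Only numpy, scipy, OpenCV 4.12 (cv2) and the standard library are available. Lean on these libraries where they do the work, as an engineer would, in place of code of your own. Each camera call takes 0.05 s, during which the arm holds its last target. There are 200 camera calls.

## Working session

There is one attempt and no reset: what is moved stays moved. The work goes in short steps, Python scripts to look and compute and a tool call to move; the robot and the scene stay as the last step left them, time stands still between calls to the robot, and variables do not carry over. Pictures are saved under pics/ and viewed, at most 10 in all, crops included, and the job is handed in when it is done.

Besides the shell and the picture viewer there is one more tool, called after "Request:" as name([rows], argument=value, ...), one row to a line, values as JSON. jog_arm: Moves the arm, as the interface text tells. Its arguments: {"type":"object","properties":{"plan":{"type":"array"}},"required":["plan"]}

```bash
mkdir -p pics; cat > h.py <<'E'
import numpy as np, cv2
from bench import *
from scipy.spatial.transform import Rotation as R
def save(d,n): cv2.imwrite('pics/'+n,d['img'][:,:,::-1])
def cloud(d,T=None):
    z=d['range_z'];h,w=z.shape
    u,v=np.meshgrid(np.arange(w),np.arange(h))
    p=cv2.undistortPoints(np.stack([u,v],-1).reshape(-1,1,2).astype(float),np.array(d['intrinsics']),np.array(d['distortion'])).reshape(h,w,2)
    P=np.dstack([p[...,0]*z,p[...,1]*z,z])
    T=np.array(d['extrinsics'] if T is None else T)
    W=P@T[:3,:3].T+T[:3,3]; W[z<=0]=np.nan
    return W
def tool(s):
    T=np.eye(4);T[:3,:3]=R.from_quat(s['ee_rot']).as_matrix();T[:3,3]=s['position'];return T
E
python3 - <<'E'
from h import *
s=read_state();print(s,tcp_to_grasp)
print(tool(s).round(3))
for n in('scene','side'):
    d=get_image(n);save(d,n+'0.png');np.save(n+'0.npy',cloud(d));print(np.array(d['extrinsics']).round(2))
E
```

```text
{'clock': 0.0, 'joints': array([-9.62400980e-01,  3.85548434e-01,  6.64457234e-03, -4.91597065e-04,
       -1.19400841e+00, -2.58582828e-01]), 'joint_vel': array([ 0.00145213,  0.00113389, -0.00094735, -0.00052488, -0.00037336,
        0.00045979]), 'joint_efforts': array([ 8.29418022e-04, -3.92292666e+01,  1.88398612e+01,  4.18587416e+00,
       -4.58459413e-03,  7.03123053e-07]), 'position': array([ 213.97917562, -586.52829981,  193.33501152]), 'ee_rot': array([-1.73926429e-01,  9.84758054e-01,  1.05607848e-03, -2.37061472e-04]), 'contact_force': array([ 0.81736039, -0.09829521,  0.12310862]), 'wrist_torque': array([-0.02300519, -0.02735742, -0.0229334 ]), 'grasp_force': 0.0, 'gripper_width': 85.7116232384213} 18.700000000000003
[[-9.39000e-01 -3.43000e-01 -1.00000e-03  2.13979e+02]
 [-3.43000e-01  9.39000e-01  2.00000e-03 -5.86528e+02]
 [ 0.00000e+00  2.00000e-03 -1.00000e+00  1.93335e+02]
 [ 0.00000e+00  0.00000e+00  0.00000e+00  1.00000e+00]]
[[-4.5000e-01 -3.4000e-01  8.3000e-01 -7.5292e+02]
 [-8.9000e-01  1.8000e-01 -4.1000e-01  7.1745e+02]
 [-1.0000e-02 -9.2000e-01 -3.8000e-01  7.2494e+02]
 [ 0.0000e+00  0.0000e+00  0.0000e+00  1.0000e+00]]
[[ 6.30000e-01 -5.70000e-01  5.30000e-01 -3.95040e+02]
 [-7.80000e-01 -4.60000e-01  4.30000e-01 -7.21970e+02]
 [-1.00000e-02 -6.80000e-01 -7.30000e-01  1.45066e+03]
 [ 0.00000e+00  0.00000e+00  0.00000e+00  1.00000e+00]]
```

View pics/scene0.png

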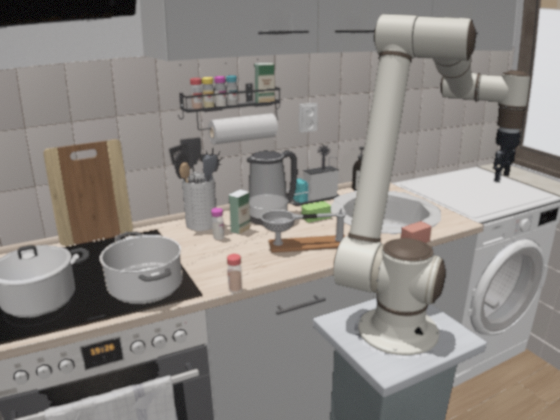

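View pics/side0.png

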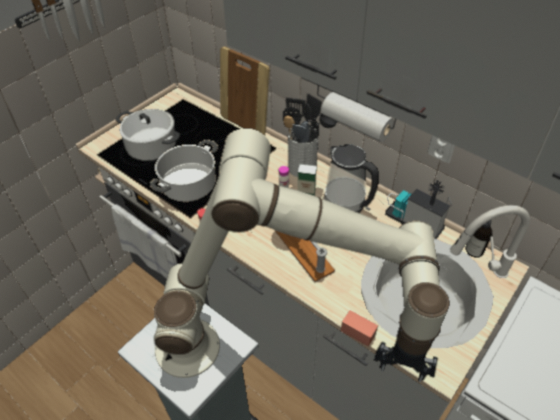

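The scene view shows the open pot near (143,268), the basket bowl near (278,222) on its stand, and the post and eye near (340,220). One jar stands in front at (235,272), with another jar at (218,225) and the salt at (240,213) behind the stand.

```bash
python3 - <<'E'
from h import *
W=np.load('scene0.npy');S=np.load('side0.npy')
im=cv2.imread('pics/scene0.png');c=im[190:310,80:360];cv2.imwrite('pics/crop0.png',cv2.resize(c,None,fx=2.8,fy=2.8,interpolation=3))
for u,v in [(278,217),(262,217),(295,218),(278,212),(308,215),(320,214),(335,214),(340,220),(340,235),(235,262),(235,285),(218,213),(240,195),(143,250),(105,255),(181,255),(143,240),(143,275),(155,271),(135,238),(416,230),(305,245)]:
    print(u,v,W[v,u].round(0))
print('side')
for u,v in [(321,251),(322,262),(300,250),(185,152),(185,180),(162,186),(208,147),(284,172),(307,172)]: print(u,v,S[v,u].round(0))
# rim points of pot
for C,n in((W,'scene'),(S,'side')):
    m=(C[...,2]>108)&(C[...,2]<125)&(C[...,0]>350)&(C[...,0]<800)&(C[...,1]>250)&(C[...,1]<700)
    p=C[m];print(n,len(p),p.min(0),p.max(0))
E
```

```text
278 217 [598.  29.  89.]
262 217 [591.  92. 104.]
295 218 [531.   1. 105.]
278 212 [607.  24. 103.]
308 215 [517. -40. 113.]
320 214 [512. -83. 110.]
335 214 [ 484. -123.  112.]
340 220 [ 480. -142.   88.]
340 235 [ 472. -138.   38.]
235 262 [351. 287.  99.]
235 285 [352. 290.  26.]
218 213 [692. 207. 104.]
240 195 [724. 112. 142.]
143 250 [611. 486.  65.]
105 255 [552. 606. 102.]
181 255 [660. 356.  -4.]
143 240 [600. 484. 103.]
143 275 [369. 535. 113.]
155 271 [392. 499. 104.]
135 238 [604. 506. 113.]
416 230 [ 347. -359.   59.]
305 245 [499. -20.  16.]
side
321 251 [ 483. -149.  116.]
322 262 [ 478. -159.   70.]
300 250 [508. -45.  14.]
185 152 [572. 590.  83.]
185 180 [502. 532.  14.]
162 186 [372. 501. 101.]
208 147 [631. 515. 109.]
284 172 [709. 189. 105.]
307 172 [733.  99. 140.]
scene 696 [350.23613424 266.60305449 108.00621849] [661.87496499 699.82697434 117.84680235]
side 496 [350.40176631 273.47512622 108.00580964] [665.64179999 699.94488864 124.3854491 ]
```

View pics/crop0.png

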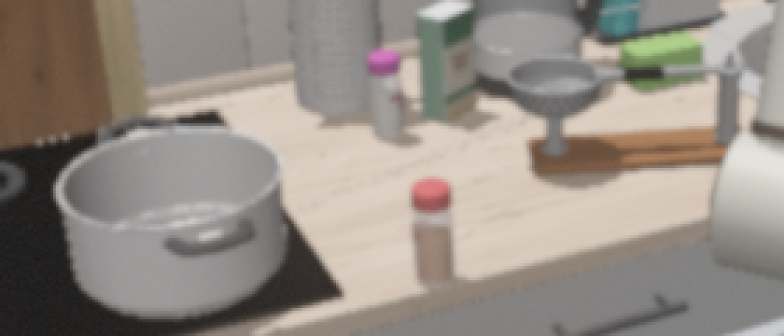

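Request:
jog_arm([
  [85,[-0.92,0.8,-0.9],[0,0,0]],
  [85,[-0.92,0.8,-0.9],[0,0,0]],
  [85,[-0.92,0.8,-0.9],[0,0,0]],
])

```text
clock: 0.48
position: [274.4, -479.2, 286.9]
ee_rot: [-0.175, 0.985, -0.001, 0.001]
contact_force: [0.8, -0.3, -0.6]
gripper_width: 85.0
grasp_force: 0.0
```

Request:
jog_arm([
  [85,[-0.92,0.8,0],[0,0,0]],
  [85,[-0.92,0.8,0],[0,0,0]],
  [85,[-0.92,0.8,0],[0,0,0]],
])

```text
clock: 0.85
position: [333.6, -370.9, 284.6]
ee_rot: [-0.177, 0.984, 0.0, 0.0]
contact_force: [-0.6, -1.7, -0.2]
gripper_width: 84.9
grasp_force: 0.0
```

Request:
jog_arm([
  [85,[-0.92,0.8,0],[0,0,0]],
  [85,[-0.92,0.8,0],[0,0,0]],
  [85,[-0.92,0.8,0],[0,0,0]],
])

```text
clock: 1.23
position: [392.4, -265.0, 284.2]
ee_rot: [-0.176, 0.984, 0.0, -0.0]
contact_force: [-0.3, -0.1, -0.5]
gripper_width: 85.2
grasp_force: 0.0
```

Request:
jog_arm([
  [85,[-0.92,0.8,0],[0,0,0]],
  [85,[-0.92,0.8,0],[0,0,0]],
  [85,[-0.92,0.8,0],[0,0,0]],
])

```text
clock: 1.6
position: [451.3, -159.0, 283.8]
ee_rot: [-0.176, 0.984, 0.0, -0.001]
contact_force: [0.2, -0.7, -0.1]
gripper_width: 84.7
grasp_force: 0.0
```

Request:
jog_arm([
  [85,[-0.92,0.8,0],[0,0,-0.4]],
  [85,[-0.92,0.8,0],[0,0,-0.8]],
  [85,[-0.92,0.8,0],[0,0,-0.8]],
  [85,[-0.92,0.8,0],[0,0,-0.8]],
  [85,[-0.92,0.8,0],[0,0,-0.8]],
  [85,[-0.92,0.8,0],[0,0,-0.8]],
])

```text
clock: 2.35
position: [509.0, -55.5, 284.1]
ee_rot: [-0.558, 0.83, 0.0, -0.0]
contact_force: [0.4, -0.4, -0.1]
gripper_width: 84.8
grasp_force: 0.0
```

```bash
python3 - <<'E'
from h import *
s=read_state();T=tool(s);print(T.round(3),s['joints'].round(3),s['clock'])
d=get_image('wrist');save(d,'w1.png');W=cloud(d,T@np.array(d['tool_from_camera']));np.save('w1.npy',W)
m=(W[...,2]>60)&(W[...,2]<135);p=W[m];print(len(p),p.min(0),p.max(0))
# pot rim fit from both fixed views
from scipy.optimize import least_squares
P=np.vstack([c[(c[...,2]>104)&(c[...,2]<125)&(np.hypot(c[...,0]-505,c[...,1]-520)<125)] for c in (np.load('scene0.npy'),np.load('side0.npy'))])
f=least_squares(lambda q:np.hypot(P[:,0]-q[0],P[:,1]-q[1])-q[2],[505,520,108],loss='soft_l1',f_scale=4);print(f.x,len(P),np.percentile(P[:,2],[50,90]))
E
```

```text
[[-3.77000e-01 -9.26000e-01 -1.00000e-03  5.09015e+02]
 [-9.26000e-01  3.77000e-01 -0.00000e+00 -5.54610e+01]
 [ 1.00000e-03  1.00000e-03 -1.00000e+00  2.84093e+02]
 [ 0.00000e+00  0.00000e+00  0.00000e+00  1.00000e+00]] [ 0.209  0.137 -0.106  0.    -1.329 -0.596] 2.35
21062 [ 353.70343896 -166.01791432   60.0155128 ] [834.33890613 274.9600502  134.99873622]
[500.7204874 512.009208  109.9869383] 908 [110.54514213 115.10136358]
```

View pics/w1.png

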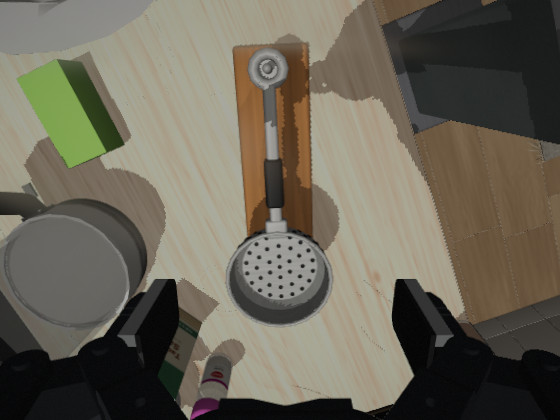

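The wrist view shows the eye on its peg at (267,68), the dark sleeve from (272,158) to (275,208), and the bowl centred near (279,278).

```bash
python3 - <<'E'
from h import *
s=read_state();T=tool(s)
d=get_image('wrist');C=T@np.array(d['tool_from_camera']);K=np.array(d['intrinsics']);D=np.array(d['distortion'])
def hit(u,v,z):
    r=np.append(cv2.undistortPoints(np.array([[[u,v]]],float),K,D).ravel(),1)@C[:3,:3].T
    return C[:3,3]+r*(z-C[2,3])/r[2]
a=hit(272.5,158,113);b=hit(275,208,113);e=hit(267.5,69,111);mid=(a+b)/2
print(a,b,mid,np.linalg.norm(a-b),e)
h=(e-mid)[:2];print('len',np.linalg.norm(h));
h=(a-hit(277,225,111))[:2]; h2=(e-mid)[:2]
print([np.degrees(np.arctan2(*q[::-1])) for q in(h,h2)])
W=np.load('w1.npy');print(W[183,274],W[120,270],W[68,268],W[260,280],W[232,280])
h=h2/np.linalg.norm(h2)
t=np.append(mid[:2],0)-np.append(T[:2,3],0);print('tool shift',T[:3,:3].T@t,'tool x angle',np.degrees(np.arctan2(T[1,0],T[0,0])))
E
```

```text
[515.72344951 -72.58422946 113.        ] [532.55136998 -26.09156924 113.        ] [524.13740975 -49.33789935 113.        ] 49.44437644551104 [ 489.36872354 -147.14313402  111.        ]
len 103.8013750886897
[np.float64(-109.00230478050354), np.float64(-109.56974097802168)]
[523.59688799 -50.16698877 113.74101282] [ 504.36485914 -105.89763352  111.93985625] [ 488.1302189  -147.01073056  130.38822162] [556.20462607  42.9286905   78.34474175] [537.39231313  -1.57264559 114.12677516]
tool shift [-11.14268546 -11.76757481  -0.01291268] tool x angle -112.17179976953432
```

Request:
jog_arm([
  [85,[-0.11,-0.12,0.3],[0,0,-0.045]],
  [85,[-0.11,-0.12,0.6],[0,0,-0.045]],
  [85,[-0.11,-0.12,0.98],[0,0,-0.045]],
  [85,[-0.11,-0.12,0.98],[0,0,-0.045]],
])

```text
clock: 2.95
position: [522.3, -48.8, 183.8]
ee_rot: [-0.578, 0.816, 0.002, -0.003]
contact_force: [0.3, -0.5, 0.3]
gripper_width: 85.2
grasp_force: 0.0
```

```bash
python3 - <<'E'
from h import *
s=read_state();T=tool(s);print(T.round(3),s['clock'])
d=get_image('wrist');save(d,'w2.png');W=cloud(d,T@np.array(d['tool_from_camera']))
t=np.array([524,-49.5,0])-T[:3,3];print(T[:3,:3].T@t)
g=cv2.cvtColor(d['img'],cv2.COLOR_RGB2GRAY)
m=(g<75)&(abs(W[...,2]-113)<5);m[330:]=0
p=W[m];print(len(p),np.median(p,0),p.min(0),p.max(0),(p.min(0)+p.max(0))/2)
E
```

```text
[[-3.32000e-01 -9.43000e-01 -7.00000e-03  5.22338e+02]
 [-9.43000e-01  3.32000e-01 -1.00000e-03 -4.88300e+01]
 [ 3.00000e-03  6.00000e-03 -1.00000e+00  1.83780e+02]
 [ 0.00000e+00  0.00000e+00  0.00000e+00  1.00000e+00]] 2.95
[ -0.52689314  -2.94017615 183.76450127]
1939 [523.73085972 -49.06928    112.94501319] [ 481.73617579 -144.61711974  108.01425354] [608.01374114  66.30530223 117.70550975] [544.87495847 -39.15590876 112.85988164]
```

View pics/w2.png

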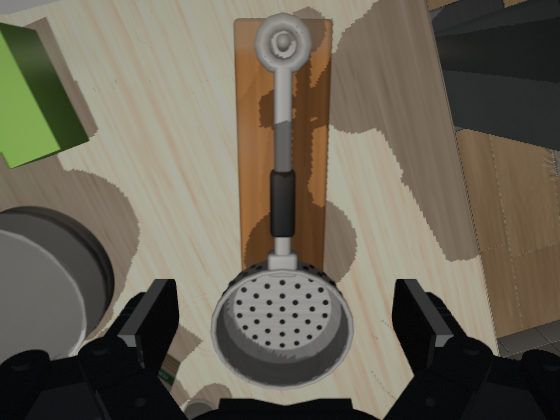

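Request:
jog_arm([
  [85,[0,-0.015,0.4],[0,0,0]],
  [85,[0,-0.015,0.7],[0,0,0]],
  [85,[0,-0.015,0.98],[0,0,0]],
  [85,[0,-0.015,0.98],[0,0,0]],
  [85,[0,-0.015,0.98],[0,0,0]],
  [50,[0,-0.015,0.98],[0,0,0]],
  [35,[0,-0.015,0.98],[0,0,0]],
  [27,[0,-0.015,0.98],[0,0,0]],
  [27,[0,-0.015,0.98],[0,0,0]],
])

```text
clock: 4.12
position: [526.0, -48.4, 88.6]
ee_rot: [-0.579, 0.815, -0.0, 0.0]
contact_force: [0.1, 0.7, 0.4]
gripper_width: 27.4
grasp_force: 0.0
```

```bash
python3 - <<'E'
from h import *
s=read_state();T=tool(s);print(T.round(3),s['clock'],s['gripper_width'],s['contact_force'])
d=get_image('wrist');save(d,'w3.png')
E
```

```text
[[-3.30000e-01 -9.44000e-01  0.00000e+00  5.25955e+02]
 [-9.44000e-01  3.30000e-01  0.00000e+00 -4.84460e+01]
 [-0.00000e+00 -0.00000e+00 -1.00000e+00  8.85800e+01]
 [ 0.00000e+00  0.00000e+00  0.00000e+00  1.00000e+00]] 4.125 27.370816644393596 [0.06024205 0.68360741 0.35267596]
```

View pics/w3.png

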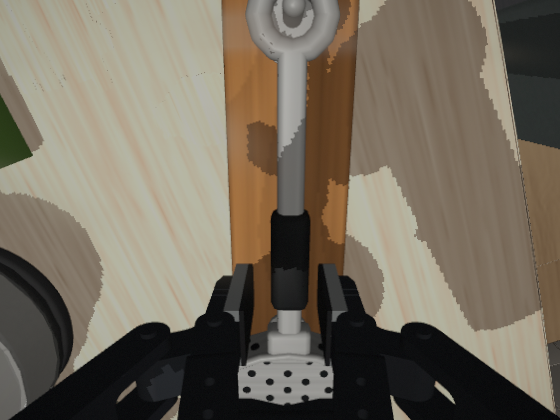

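The sleeve (centre column 290, rows 210–310) is about 2 mm to the right of the midpoint between the fingers (about 285). I'll check the position along the handle by projecting the grasp point into the image.

```bash
python3 - <<'E'
from h import *
s=read_state();T=tool(s)
d=get_image('wrist');M=np.array(d['tool_from_camera']);Ci=np.linalg.inv(M);K=np.array(d['intrinsics']);D=np.array(d['distortion'])
def pj(p):
    q=Ci[:3,:3]@np.array(p,float)+Ci[:3,3];return cv2.projectPoints(q.reshape(1,1,3),np.zeros(3),np.zeros(3),K,D)[0].ravel().round(0)
z=-(113-T[2,3])
for x in(-25,0,25):print(x,pj([x,0,z]),pj([x,9,z]))
W=cloud(d,M) # tool frame
for u,v in[(290,215),(290,260),(290,300),(285,340),(247,290),(330,290)]:print(u,v,W[v,u].round(1))
print(M.round(2))
E
```

```text
-25 [287. 314.] [306. 314.]
0 [287. 268.] [307. 268.]
25 [287. 216.] [308. 216.]
290 215 [ 24.8   1.2 -22.4]
290 260 [  4.4   1.3 -25.7]
290 300 [-16.8   1.4 -24.8]
285 340 [-39.8  -1.  -24.4]
247 290 [ 11.3 -14.3 -63.4]
330 290 [ 11.   14.9 -62.9]
[[   0.     -0.95   -0.31   80.09]
 [   1.      0.     -0.     -0.88]
 [   0.     -0.31    0.95 -180.05]
 [   0.      0.      0.      1.  ]]
```

Request:
jog_arm([
  [27,[0.02,0.013,0.015],[0,0,0]],
  [27,[0.02,0.013,0.015],[0,0,0]],
  [27,[0.02,0.013,0.015],[0,0,0]],
  [20,[0.02,0.013,0.015],[0,0,0]],
  [10,[0.02,0.013,0.015],[0,0,0]],
  [0,[0.02,0.013,0.015],[0,0,0]],
  [0,[0.02,0.013,0.015],[0,0,0]],
  [0,[0.02,0.013,0.015],[0,0,0]],
])

```text
clock: 5.22
position: [524.0, -49.9, 86.9]
ee_rot: [-0.579, 0.815, -0.0, 0.0]
contact_force: [-0.6, -0.6, 0.3]
gripper_width: -0.3
grasp_force: 0.0
```

The fingers closed fully without gripping anything, so I'll look.

```bash
python3 - <<'E'
from h import *
s=read_state();T=tool(s);print(s['gripper_width'],s['grasp_force'],s['position'])
d=get_image('wrist');a=d['img']; e=get_image('scene')['img'][190:275,250:370]
e=cv2.resize(e,(560,397),interpolation=3)
cv2.imwrite('pics/w4.png',cv2.resize(np.vstack([a,e])[:,:,::-1],None,fx=.73,fy=.73))
M=np.array(d['tool_from_camera']);W=cloud(d,M)
for u,v in[(290,215),(290,240),(290,260),(287,300),(285,340)]:print(u,v,W[v,u].round(1))
E
```

```text
-0.261272971917461 0.0 [524.04084804 -49.94352676  86.92291973]
290 215 [ 25.4   1.2 -24.3]
290 240 [ 14.4   1.2 -26.1]
290 260 [  4.6   1.3 -26.1]
287 300 [ 10.4  -0.3 -68.4]
285 340 [ -0.7  -0.9 -75.1]
```

View pics/w4.png

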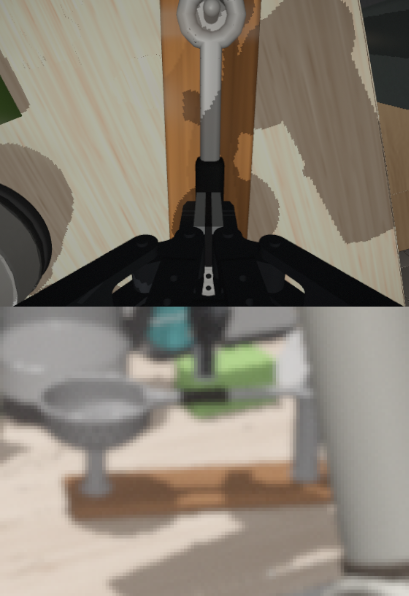

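The fingertips seem to end above the sleeve, although the reported TCP is at z=87. I'll measure where the tips really are from the depth data.

```bash
python3 - <<'E'
from h import *
s=read_state();T=tool(s)
d=get_image('wrist');W=cloud(d,np.array(d['tool_from_camera']))
for v in range(250,345,6):print(v,[tuple(W[v,u].round(0)) for u in(276,283,290,298)],d['range_z'][v,287])
d=get_image('scene');w=cloud(d)
for v in range(194,220,2):print(v,[tuple(w[v,u].round(0)) for u in(290,294,298)])
for n in('scene','side'):
    d=get_image(n);E=np.linalg.inv(d['extrinsics'])
    for p in(T[:3,3],T[:3,3]+[0,0,30]):
        q=E[:3,:3]@p+E[:3,3];print(n,p.round(),cv2.projectPoints(q.reshape(1,1,3),np.zeros(3),np.zeros(3),np.array(d['intrinsics']),np.array(d['distortion']))[0].ravel().round(1))
E
```

```text
250 [(np.float64(10.0), np.float64(-5.0), np.float64(-27.0)), (np.float64(10.0), np.float64(-2.0), np.float64(-27.0)), (np.float64(10.0), np.float64(1.0), np.float64(-28.0)), (np.float64(10.0), np.float64(5.0), np.float64(-26.0))] 167.64957
256 [(np.float64(7.0), np.float64(-5.0), np.float64(-26.0)), (np.float64(7.0), np.float64(-2.0), np.float64(-27.0)), (np.float64(7.0), np.float64(1.0), np.float64(-26.0)), (np.float64(6.0), np.float64(5.0), np.float64(-26.0))] 167.8728
262 [(np.float64(3.0), np.float64(-5.0), np.float64(-26.0)), (np.float64(4.0), np.float64(-2.0), np.float64(-26.0)), (np.float64(4.0), np.float64(1.0), np.float64(-27.0)), (np.float64(4.0), np.float64(5.0), np.float64(-27.0))] 168.65518
268 [(np.float64(10.0), np.float64(-5.0), np.float64(-45.0)), (np.float64(11.0), np.float64(-2.0), np.float64(-46.0)), (np.float64(10.0), np.float64(1.0), np.float64(-45.0)), (np.float64(11.0), np.float64(4.0), np.float64(-47.0))] 150.0292
274 [(np.float64(11.0), np.float64(-4.0), np.float64(-51.0)), (np.float64(11.0), np.float64(-2.0), np.float64(-51.0)), (np.float64(10.0), np.float
[... 4520 characters left out ...]
, np.float64(-4.0))]
214 [(np.float64(567.0), np.float64(-0.0), np.float64(106.0)), (np.float64(793.0), np.float64(-141.0), np.float64(-4.0)), (np.float64(789.0), np.float64(-156.0), np.float64(-5.0))]
216 [(np.float64(567.0), np.float64(0.0), np.float64(99.0)), (np.float64(531.0), np.float64(5.0), np.float64(113.0)), (np.float64(526.0), np.float64(-7.0), np.float64(112.0))]
218 [(np.float64(568.0), np.float64(-1.0), np.float64(91.0)), (np.float64(533.0), np.float64(4.0), np.float64(105.0)), (np.float64(528.0), np.float64(-9.0), np.float64(104.0))]
scene [524. -50.  87.] [309.4 221. ]
scene [524. -50. 117.] [309.6 212.6]
side [524. -50.  87.] [304.4 234.7]
side [524. -50. 117.] [304.5 229. ]
```

Both cameras agree that the shut tips are about 43 mm behind the reported TCP, at z≈130. They closed above the sleeve and touched nothing. I'll open, go down a bit less than that and check again.

Request:
jog_arm([
  [60,[0,0.012,0],[0,0,0]],
  [60,[0,0.012,0],[0,0,0]],
  [60,[0,0.012,0],[0,0,0]],
  [60,[0,0.012,0],[0,0,0]],
  [60,[0,0.012,0.1],[0,0,0]],
  [60,[0,0.012,0.2],[0,0,0]],
  [60,[0,0.012,0.3],[0,0,0]],
  [40,[0,0.012,0.36],[0,0,0]],
  [28,[0,0.012,0.36],[0,0,0]],
  [28,[0,0.012,0.36],[0,0,0]],
])

```text
clock: 6.78
position: [523.2, -49.5, 51.1]
ee_rot: [-0.579, 0.815, -0.0, 0.0]
contact_force: [0.0, 0.4, -0.1]
gripper_width: 27.9
grasp_force: 0.0
```

```bash
python3 - <<'E'
from h import *
s=read_state();T=tool(s);print(s['gripper_width'],s['grasp_force'],s['contact_force'])
d=get_image('wrist');a=d['img']; e=get_image('scene')['img'][190:275,250:370]
e=cv2.resize(e,(560,397),interpolation=3)
cv2.imwrite('pics/w5.png',cv2.resize(np.vstack([a,e])[:,:,::-1],None,fx=.73,fy=.73))
W=cloud(d,np.array(d['tool_from_camera']))
for v in range(190,360,8):print(v,[tuple(int(x) for x in np.nan_to_num(W[v,u]).round(0)) for u in(240,255,270,289,305,325)])
E
```

```text
27.877061831089915 0.0 [ 0.04944458  0.36019796 -0.07771619]
190 [(20, -28, 36), (20, -19, 37), (47, -6, -60), (47, 0, -59), (20, 11, 36), (20, 23, 37)]
198 [(15, -28, 37), (15, -19, 37), (43, -6, -58), (44, 0, -60), (15, 11, 37), (15, 23, 36)]
206 [(10, -28, 37), (10, -19, 37), (41, -6, -59), (41, 0, -61), (10, 11, 37), (10, 23, 36)]
214 [(5, -28, 36), (5, -19, 37), (38, -6, -59), (38, 0, -60), (5, 11, 37), (4, 23, 38)]
222 [(-1, -29, 37), (-1, -19, 37), (35, -6, -58), (36, 0, -60), (0, 11, 37), (-1, 23, 37)]
230 [(-6, -29, 36), (-6, -19, 36), (32, -6, -59), (33, 0, -60), (-6, 11, 37), (-6, 24, 36)]
238 [(-11, -29, 36), (-11, -20, 37), (29, -6, -59), (30, 0, -61), (-11, 11, 37), (-11, 24, 37)]
246 [(-16, -29, 36), (-16, -20, 36), (27, -6, -60), (26, 0, -60), (22, 7, -51), (-17, 24, 37)]
254 [(-21, -29, 35), (-22, -20, 36), (23, -6, -60), (24, 0, -60), (23, 6, -59), (-22, 24, 37)]
262 [(-28, -30, 37), (-28, -20, 37), (22, -6, -62), (21, 0, -62), (21, 6, -61), (-27, 24, 36)]
270 [(11, -19, -48), (-34, -20, 37), (19, -6, -62), (18, 0, -62), (18, 6, -62), (11, 15, -48)]
278 [(10, -18, -
[... 322 characters left out ...]
 -63), (5, 6, -61), (8, 13, -67)]
310 [(11, -15, -75), (-63, -21, 37), (2, -6, -62), (3, 0, -63), (3, 6, -63), (6, 13, -68)]
318 [(8, -15, -76), (-69, -21, 36), (-2, -6, -61), (-1, 1, -63), (-1, 6, -62), (3, 13, -68)]
326 [(5, -16, -75), (-75, -21, 36), (-5, -6, -62), (-4, 1, -63), (-5, 6, -62), (0, 13, -69)]
334 [(1, -16, -75), (-81, -21, 36), (-8, -7, -62), (-8, 1, -62), (-9, 7, -61), (-2, 13, -70)]
342 [(-1, -16, -75), (-88, -22, 36), (-12, -7, -62), (-11, 1, -63), (-12, 7, -61), (-5, 13, -71)]
350 [(-4, -16, -76), (-94, -22, 35), (-14, -7, -63), (-15, 1, -63), (-16, 7, -61), (-7, 13, -72)]
358 [(-7, -16, -76), (-102, -22, 36), (-18, -7, -63), (-19, 1, -63), (-20, 7, -61), (-10, 13, -72)]
```

View pics/w5.png

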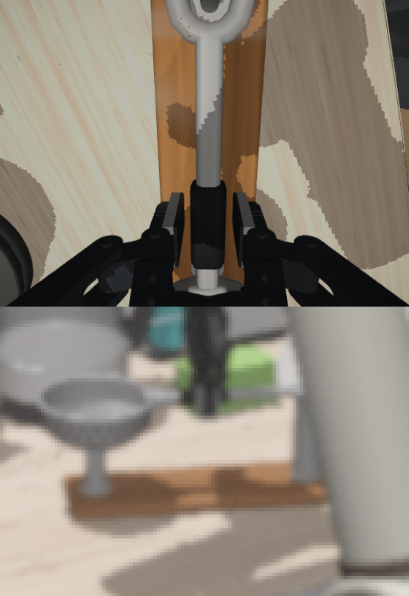

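The fingers now straddle the sleeve and are centred on it: pads at columns 183 and 233, sleeve at 190–226 in the reduced picture. I'll go 6 mm lower and close.

Request:
jog_arm([
  [28,[0,0,0.06],[0,0,0]],
  [28,[0,0,0.06],[0,0,0]],
  [20,[0,0,0.06],[0,0,0]],
  [10,[0,0,0.06],[0,0,0]],
  [0,[0,0,0.06],[0,0,0]],
  [0,[0,0,0.06],[0,0,0]],
  [0,[0,0,0.06],[0,0,0]],
])

```text
clock: 7.75
position: [523.1, -49.5, 45.1]
ee_rot: [-0.579, 0.815, -0.0, 0.0]
contact_force: [-0.5, -0.4, 1.3]
gripper_width: 17.0
grasp_force: 58.9
```

Request:
jog_arm([
  [0,[0,0,-0.1],[0,0,0]],
  [0,[0,0,-0.2],[0,0,0]],
  [0,[0,0,-0.35],[0,0,0]],
  [0,[0,0,-0.5],[0,0,0]],
  [0,[0,0,-0.7],[0,0,0]],
  [0,[0,0,-0.9],[0,0,0]],
  [0,[0,0,-1.0],[0,0,0]],
  [0,[0,0,-1.0],[0,0,0]],
])

```text
clock: 8.75
position: [523.3, -49.4, 145.8]
ee_rot: [-0.579, 0.815, -0.0, 0.001]
contact_force: [0.5, -0.6, -3.4]
gripper_width: 17.4
grasp_force: 58.7
```

```bash
cat > f.py <<'E'
from h import *
from scipy.optimize import least_squares
def look():
    s=read_state();T=tool(s);print(T[:3,3].round(1),s['joints'].round(2),s['clock'],s['gripper_width'],s['contact_force'].round(1),s['wrist_torque'].round(2))
    d=get_image('wrist');M=np.array(d['tool_from_camera']);W=cloud(d,M)
    print('handle tool-frame:',[(v,*[int(x) for x in np.nan_to_num(W[v,289])]) for v in range(20,420,25)])
    return s,T,d
E
python3 - <<'E'
from f import *
s,T,d=look()
a=get_image('scene');e=a['img'][110:320,80:370];cv2.imwrite('pics/s6.png',np.hstack([cv2.resize(e,(540,391))[:,:,::-1],cv2.resize(d['img'],(250,391))[:,:,::-1]]))
p=cloud(a).reshape(-1,3);p=np.vstack([p,cloud(get_image('side')).reshape(-1,3)])
r=p[(np.hypot(p[:,0]-501,p[:,1]-512)<116)&(np.hypot(p[:,0]-501,p[:,1]-512)>104)&(p[:,2]>60)]
h,b=np.histogram(r[:,2],np.arange(90,132,3));print(h,b)
q=p[(abs(p[:,0]-501)<80)&(abs(p[:,1]-512)<80)];print(np.percentile(q[:,2],[2,20,50]))
q=p[(abs(p[:,0]-630)<15)&(abs(p[:,1]-360)<30)];print('hob',np.median(q[:,2]))
E
```

```text
[523.3 -49.4 145.8] [ 0.21  0.26 -0.31 -0.   -1.   -0.55] 8.75 17.359609247678907 [ 0.5 -0.6 -3.4] [0.04 0.05 0.01]
handle tool-frame: [(20, 113, 1, 44), (45, 90, 0, -67), (70, 83, 0, -66), (95, 76, 0, -65), (120, 69, 0, -67), (145, 62, 0, -67), (170, 54, 0, -66), (195, 46, 0, -65), (220, 38, 0, -66), (245, 29, 0, -66), (270, 21, 0, -67), (295, 12, 0, -69), (320, 2, 0, -68), (345, -8, 0, -67), (370, -18, 0, -69), (395, -31, 0, -67)]
[149 157 172 191 180 145 151 202 102  14   0   0   0] [ 90  93  96  99 102 105 108 111 114 117 120 123 126 129]
[ 4.73559812 12.55304622 19.53562962]
hob 685.1940837690531
```

View pics/s6.png

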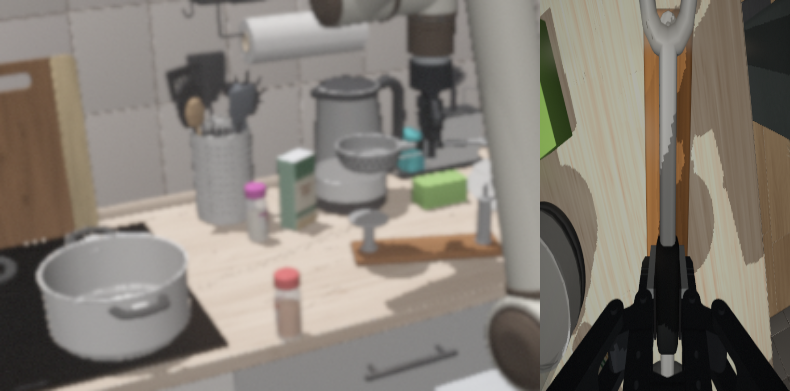

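The basket is off the peg, level and firmly held, with almost no moment at the wrist. Now I'll carry it at this height.

Request:
jog_arm([
  [0,[-0.1,0.05,0],[0,0,0]],
  [0,[-0.25,0.12,0],[0,0,0]],
  [0,[-0.43,0.21,0],[0,0,0]],
  [0,[-0.63,0.31,0],[0,0,0]],
  [0,[-0.83,0.41,0],[0,0,0]],
])

```text
clock: 9.52
position: [511.2, 44.1, 144.7]
ee_rot: [-0.579, 0.815, 0.0, -0.0]
contact_force: [0.1, -0.3, -3.1]
gripper_width: 17.5
grasp_force: 58.7
```

Request:
jog_arm([
  [0,[-0.21,0.1,0],[0,0,0]],
  [0,[-0.42,0.21,0],[0,0,0]],
  [0,[-0.63,0.31,0],[0,0,0]],
  [0,[-0.83,0.41,0],[0,0,0]],
])

```text
clock: 10.02
position: [499.7, 136.0, 144.8]
ee_rot: [-0.579, 0.815, 0.0, -0.0]
contact_force: [-0.6, -0.7, -2.2]
gripper_width: 17.1
grasp_force: 58.7
```

Request:
jog_arm([
  [0,[-0.21,0.1,0],[0,0,0]],
  [0,[-0.42,0.21,0],[0,0,0]],
  [0,[-0.63,0.31,0],[0,0,0]],
  [0,[-0.83,0.41,0],[0,0,0]],
])

```text
clock: 10.52
position: [488.2, 227.8, 144.8]
ee_rot: [-0.579, 0.815, 0.0, -0.0]
contact_force: [-0.1, -0.3, -2.9]
gripper_width: 16.9
grasp_force: 58.7
```

Request:
jog_arm([
  [0,[-0.21,0.1,0],[0,0,0]],
  [0,[-0.42,0.21,0],[0,0,0]],
  [0,[-0.63,0.31,0],[0,0,0]],
  [0,[-0.83,0.41,0],[0,0,0]],
])

```text
clock: 11.02
position: [477.4, 319.5, 144.8]
ee_rot: [-0.579, 0.815, -0.0, -0.0]
contact_force: [-1.1, 0.5, -3.3]
gripper_width: 16.9
grasp_force: 58.7
```

Request:
jog_arm([
  [0,[-0.2,0.1,0],[0,0,0]],
  [0,[-0.4,0.2,0],[0,0,0]],
  [0,[-0.58,0.28,0],[0,0,0]],
  [0,[-0.72,0.35,0],[0,0,0]],
  [0,[-0.8,0.4,0],[0,0,0]],
  [0,[-0.84,0.42,0],[0,0,0]],
  [0,[-0.84,0.42,0],[0,0,0]],
  [0,[-0.84,0.42,0],[0,0,0]],
])

```text
clock: 12.02
position: [465.7, 410.6, 145.0]
ee_rot: [-0.579, 0.816, -0.0, -0.0]
contact_force: [-0.1, -0.5, -3.2]
gripper_width: 17.3
grasp_force: 58.7
```

```bash
python3 - <<'E'
from f import *
s,T,d=look();print(T.round(3))
P=[]
ims=[]
for n in('scene','side'):
    a=get_image(n);W=cloud(a);ims.append(a['img'])
    P.append(W.reshape(-1,3))
p=np.vstack(P);c=T[:3,3]+T[:3,:3]@[-105,0,-30];print('bowl pred',c)
def fit(m,r0,x0):
    q=p[m];f=least_squares(lambda k:np.hypot(q[:,0]-k[0],q[:,1]-k[1])-k[2],[*x0,r0],loss='soft_l1',f_scale=3);print(f.x.round(1),len(q))
r=np.hypot(p[:,0]-c[0],p[:,1]-c[1])
fit((r<66)&(r>44)&(p[:,2]>c[2]+28)&(p[:,2]<c[2]+42),55,c[:2])
k=p[(r<62)&(p[:,2]>145)];print('bowl z',np.percentile(k[:,2],[1,5,50,95]))
r=np.hypot(p[:,0]-501,p[:,1]-512);fit((r<120)&(r>100)&(p[:,2]>100)&(p[:,2]<125),110,(501,512))
cv2.imwrite('pics/s7.png',np.vstack([cv2.resize(ims[0][130:320,0:280],(560,380)),cv2.resize(ims[1][60:245,90:370],(560,200))])[:,:,::-1])
E
```

```text
[465.7 410.6 145. ] [ 0.98  0.41 -0.07  0.   -1.08 -1.32] 12.025 17.29934467365967 [-0.1 -0.5 -3.2] [-0.    0.01 -0.03]
handle tool-frame: [(20, 128, 1, 145), (45, 90, 0, -65), (70, 83, 0, -65), (95, 76, 0, -67), (120, 69, 0, -65), (145, 62, 0, -66), (170, 54, 0, -66), (195, 46, 0, -66), (220, 38, 0, -65), (245, 30, 0, -66), (270, 21, 0, -67), (295, 12, 0, -68), (320, 2, 0, -69), (345, -8, 0, -68), (370, -19, 0, -67), (395, -32, 0, -66)]
[[-3.30000e-01 -9.44000e-01 -0.00000e+00  4.65701e+02]
 [-9.44000e-01  3.30000e-01 -0.00000e+00  4.10602e+02]
 [ 0.00000e+00  0.00000e+00 -1.00000e+00  1.44998e+02]
 [ 0.00000e+00  0.00000e+00  0.00000e+00  1.00000e+00]]
bowl pred [500.38449587 509.71520284 174.97494471]
[498.2 510.   54.2] 390
bowl z [174.5715899  177.98296424 196.86915821 212.72422996]
[500.5 512.2 109.6] 956
```

View pics/s7.png

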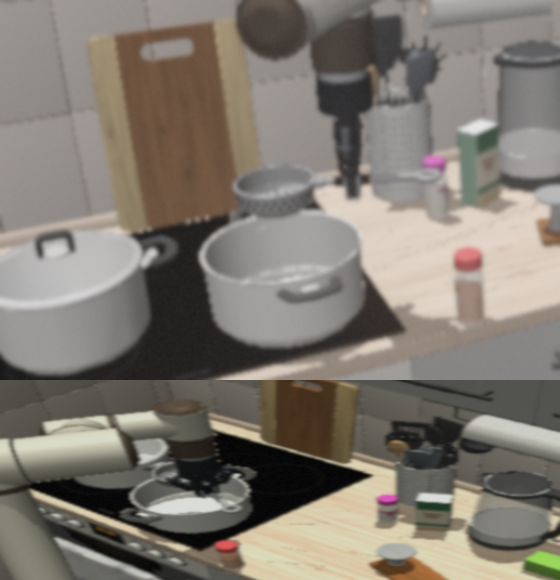

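The basket hangs level over the pot. It needs about 2 mm of centring and about 10 mm of lowering.

Request:
jog_arm([
  [0,[-0.025,-0.005,0.03],[0,0,0]],
  [0,[-0.025,-0.005,0.07],[0,0,0]],
  [0,[-0.025,-0.005,0.105],[0,0,0]],
  [0,[-0.025,-0.005,0.105],[0,0,0]],
  [0,[-0.025,-0.005,0.105],[0,0,0]],
  [0,[-0.025,-0.005,0.105],[0,0,0]],
  [0,[-0.025,-0.005,0.105],[0,0,0]],
  [0,[-0.025,-0.005,0.105],[0,0,0]],
])

```text
clock: 13.18
position: [467.0, 413.4, 134.5]
ee_rot: [-0.579, 0.815, 0.0, 0.0]
contact_force: [-0.3, -0.4, -3.2]
gripper_width: 17.1
grasp_force: 58.7
```

```bash
python3 - <<'E'
from f import *
s=read_state();print(s['position'],s['joint_vel'].round(3),s['gripper_width'],s['grasp_force'])
job_done()
E
```

```text
[466.95558301 413.35531344 134.49492305] [ 0.001 -0.001 -0.001 -0.002  0.     0.001] 17.060446211342406 58.70196461677551
the job is handed in; nothing more can be done
```

I handed the job in at about 13 s: the arm holds the basket still and level by its sleeve, with the bowl centred over the open pot to within about 2 mm and its underside about 50 mm above the rim. The first grip attempt closed on air just above the sleeve, because the fingertips were about 43 mm short of the reported TCP, and the second attempt held.

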